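# Fit the dial gauge and hold the spring tester at its mark

## Task

Fit the green dial gauge upright onto the two brass pegs of the guitar spring tester, fully down, with its dial facing the red pull handle, and let go of it. Then pull the tester's sprung handle out until its black pointer lines up with the orange mark and keep it there: finish while still holding the handle at the mark, as it springs back if let go. Leave everything else on the bench where it is.

Things in the scene. Friction and masses are not known exactly. Their poses are not given: they have to be found in the camera images.
- tester: Guitar spring tester: an aluminium plate 300 (x) x 130 (y) x 18 mm, fixed on the bench, turned up to 0.3 rad. Origin: centre of its underside; x points away from the robot, z up. From -x to +x it carries the red pull handle on a sprung slide, a spring tube (24 mm across, top 52 mm above the bench, from x = 12 to 54 mm) and the gauge seat.
- tester_seat (a point): Seat for the gauge, 100 mm in +x from the tester's origin. The point lies on the plate's top face (18 mm above the bench), midway between two upright brass pegs 72 mm apart (36 mm to either side along its y), 8 mm in diameter, 18 mm tall, tapered over the top 8 mm to a 3 mm tip. Axes as the tester's.
- gauge_center (a point): Green dial gauge, loose, 0.3 to 0.6 kg, upright, 76 mm tall, turned up to 0.6 rad; the point is half-way up. Steel foot 50 (x) x 100 (y) x 14 mm high, two 10.5 mm holes right through at y = +36 and -36 mm. On it a block 44 x 44 mm, 14 to 76 mm up: grip its y sides, well above the foot, as the pegs come 4 mm through it. The dial, 44 mm across, stands out 13 mm from the block's -x side.
- gauge_dial (a point): Centre of the dial's white face: 35 mm in -x and 12 mm above the gauge's centre point.
- pull_handle (a point): Centre of the red upright pull handle: a block 18 mm (x, along the slide) x 44 mm (y) x 48 mm high, its centre 60 mm above the bench, on a blue slide 46 x 58 mm whose top is 36 mm above the bench. Axes as the tester's. At home it stands 30 mm in -x from the tester's origin, with 33 mm free behind it to the spring tube.
- pull (a joint): Travel of the sprung slide in m: 0 home, growing as the handle is pulled in the tester's -x direction, stop at 0.085. The spring pulls back with about 5 N at home, 130 N/m more with travel.
- pull_pointer (a point): Tip of the black pointer on the slide's left (+y) side: 45 mm in +y from the handle's centre line, level with it along x; moves with the slide.
- mark_line (a point): Tip of the orange mark, a flag 3 mm wide fixed on the tester's left edge beside the pointer's path; 30 to 65 mm from the home pointer along the tester's -x. x axis as the tester's. The pointer is at the mark when the two have the same place along x.
- tape_measure: Bystander, loose: yellow and black tape measure, 62 x 36 x 62 mm high, standing. Origin at its underside.
- tape_roll: Bystander, loose: roll of red tape lying flat, 64 mm across, 19 mm high. Origin at its underside.
- screwdriver: Bystander, loose: screwdriver lying down. Origin at its underside.
- caliper: Bystander, loose: steel caliper lying flat, 190 mm long. Origin at its underside.
- parts_tray: Bystander, loose: black tray of sockets and bushings, 130 x 100 x 28 mm. Origin at its underside.
- screw_jar: Bystander, loose: amber jar with black lid, 64 mm across, 85 mm high. Origin at its underside.
- multimeter: Bystander, loose: black and red multimeter lying flat, 145 x 75 x 38 mm. Origin at its underside.

How it is judged (in metres and radians):
On the way, in this order (a step that is already met when the one before it is completed fails the run):
1. the gauge sits fully down on both pegs, dial towards the handle, released (x of gauge_center in the frame of tester_seat between -0.003 and 0.003 m and y of gauge_center in the frame of tester_seat between -0.003 and 0.003 m and z of gauge_center in the frame of tester_seat between 0.035 and 0.0405 m and angle between the x axis of gauge_center and the x axis of tester_seat, either way round below 0.08 rad and angle between gauge_center's own z axis and vertical below 0.05 rad and x of gauge_dial in the frame of tester_seat below -0.02 m and contact force between gauge and the fingers below 0.1 N), for 0.2 s.
2. the handle is held with the pointer at the mark (x of pull_pointer in the frame of mark_line between -0.004 and 0.004 m and velocity of joint pull between -0.01 and 0.01 m/s and contact force between pull and the fingers above 2 N), for 0.3 s.
At the end, for the whole second after the job is handed in: The gauge sits on the pegs (centre within 3 mm of the seat, underside within 2.5 mm of the plate, upright, dial towards the handle), untouched by the robot; the fingers hold the sprung handle (over 2 N) with the pointer within 4 mm of the mark and still (all of step 2 and x of gauge_center in the frame of tester_seat between -0.003 and 0.003 m and y of gauge_center in the frame of tester_seat between -0.003 and 0.003 m and z of gauge_center in the frame of tester_seat between 0.035 and 0.0405 m and angle between the x axis of gauge_center and the x axis of tester_seat, either way round below 0.08 rad and angle between gauge_center's own z axis and vertical below 0.05 rad and x of gauge_dial in the frame of tester_seat below -0.02 m and contact force between gauge and the arm below 0.1 N); the arm keeps its last pose, push and grip.
It fails at once if a bystander is shifted by more than 30 mm (distance of any of tape_measure, tape_roll, screwdriver, caliper, parts_tray, screw_jar, multimeter from where it was at the start of the episode above 0.03 m).
It fails at once if the gauge is tipped over (angle between gauge_center's own z axis and vertical above 0.8 rad).
It also fails if it takes over 51 s, if anything falls off the work surface, if the arm or the gripper's body presses on something with over 40 N, if the wrist force passes 120 N, or if a joint passes its speed limit or range.

## Robot

A 6-joint arm with a two-finger parallel gripper is mounted at the origin on the work surface. World frame = base frame: x ahead of the robot, y to its left, z up, the work surface at z = 0. Lengths are in mm, angles in degrees, forces in N, time in s.
With the tool pointing down it reaches from about 350 to 975 mm from the base axis. Payload 17.4 kg.
Tool frame: the origin (TCP) lies between the finger pads; the fingertips stand 22 mm ahead of it and the grasp point (between the pads) lies 3 mm ahead of it; x points along the fingers, y is the direction in which the jaws open and shut, and the axes are right-handed (so a half turn about x gives the same grasp; the last joint's range is limited). The gripper opens to 85 mm and grips with 20 to 120 N. Pads are 22 mm wide; open, the fingers measure 114 mm over their backs; the gripper's body (76 mm by 85 mm) begins 54 mm behind the grasp point. The pads swing forward as they close: fully open they stand 13 mm farther back than shut.
Start: joints at [-76.65, 6.646, 82.598, -0, 90.757, -2.166], TCP at [180.554, -650.41, 253.303] pointing down, gripper open.
Joint ranges: [-162.19, 162.19], [-47.58, 125.68], [4.15, 143.07], [-65.23, 245.23], [0.69, 171.88], [-170.13, 170.13]. Speed limits (degrees/s): [108.29, 108.29, 127.2, 180, 180, 180].

## Interface

Orientations are given as [roll, pitch, yaw] about the fixed x, y, z axes, in that order (R = Rz(yaw) Ry(pitch) Rx(roll)).
In Python, from station import manip gives the robot as it stands.
- The arm moves only by the tool play_rows, never from a script. Its arguments are lists of equal length, an entry for each row: "hand": the opening, from -1 (shut) to 1 (fully open); "travel": the shift along the tool's x, y, z in units of 30 mm (1.0 is 30 mm), a list of three; "spin": the turn about the tool's x in degrees. A call has 1 to 8 rows; each row is the pose to reach, as a shift and turn from the pose measured when the call began, along the tool's axes at that moment; what a row does not reach only later rows make up. A row lasts 1/8 s, in which the tool goes at most 62.5 mm and 10.7 degrees, less where a joint would pass 70% of its speed; a pose out of reach is approached as far as the arm can. A call with a gripper value outside its range is refused whole. The fingers move at their own pace and stop on an object; "grip_force" is the grip in N (left out, the last holds). Time passes only in rows, so rows that repeat a pose let the fingers close. It gives the time, the measured TCP pose, the force and the opening at its end, in the units of the state.
- manip.get_obs(): the state, without advancing time (a new reading comes with each control period).
- manip.capture(name): name is "side" or "top" or "wrist"; returns a dict with "pixels" (400x640x3 uint8, red, green, blue), "depth" (400x640 float32, mm along the optical axis (not along the pixel's ray), 0 where there is no reading), "intrinsics" (3x3 intrinsics, pixels), "xyz" and "rotation" of the camera in the world; the wrist camera has in their place "mount" (4x4, takes a point from camera to tool coordinates, whose origin is the TCP and whose axes are the tool frame's). Camera axes: x right, y down, z forward; pixel columns grow to the right and rows downward; lengths in mm; the calibration is good to about 2 mm. A picture is of the moment at which its call begins: read the wrist's pose just before it.
- manip.sign_off(): hands the job in, once; it reports no verdict.
Trained networks look in a picture, given as the dict that the camera call returned (one of the last four; its "shot" number tells which), for a name from the list of things; names that differ only in an ending like _2 or _b are one class to them, and where a whole thing is asked for, a point or a joint stands for the part that bears it (a point fixed in the world has none). Each returns a list of dicts, best first, with "score" (0 to 1); they miss things now and then, are a little off and sometimes report something else, mostly with a low value. They report only what shows in the picture. A call takes as long as a camera call.
- manip.silhouettes(name, picture): "region" (400x640 bool, what is visible of it) and "uv" ([column, row] in pixels, amid what is visible of it).
The state is a dict: "time": time; "joint_pos": joint angles; "qvel": joint speeds; "joint_efforts": joint torques, N m; "ee_pos": TCP position; "tcp_rot": TCP orientation; "contact_force": force on the tool from outside, world axes, zero at the start; "ft_torque": the same for the moment, N m; "grip_width": finger opening in mm.
Only numpy, scipy, OpenCV 4.12 (cv2) and the standard library are available. Lean on these libraries where they do the work, as an engineer would, in place of code of your own. Each camera call takes 0.05 s, during which the arm holds its last target. There are 200 camera calls.

## Working session

There is one attempt and no reset: what is moved stays moved. The work goes in short steps, Python scripts to look and compute and a tool call to move; the robot and the scene stay as the last step left them, time stands still between calls to the robot, and variables do not carry over. Pictures are saved under pics/ and viewed, about 8 in all and at most 12, crops included, and the job is handed in when it is done.

Besides the shell and the picture viewer there is one more tool, called as name(argument=value, ...) on one line, values as JSON. play_rows: Moves the arm, as the interface text tells. Its arguments: {"type":"object","properties":{"hand":{"type":"array","items":{"type":"number"}},"travel":{"type":"array","items":{"type":"array","items":{"type":"number"}}},"spin":{"type":"array","items":{"type":"number"}},"grip_force":{"type":"number"}},"required":["hand","travel","spin"]}

```bash
mkdir -p pics; cat > h.py <<'E'
import numpy as np, cv2
from scipy.spatial.transform import Rotation as R
from station import manip
def pose():
    o=manip.get_obs(); return np.array(o["ee_pos"]),R.from_euler('xyz',o["tcp_rot"],degrees=True).as_matrix(),o
def snap(name):
    p,r,o=pose(); d=manip.capture(name)
    if name=="wrist":
        m=np.array(d["mount"]); d["C"]=r@m[:3,:3]; d["c"]=p+r@m[:3,3]
    else:
        d["c"]=np.array(d["xyz"],float); rr=np.array(d["rotation"],float); d["C"]=rr if rr.shape==(3,3) else R.from_euler('xyz',rr,degrees=True).as_matrix()
    return d
def cloud(d):
    K=np.array(d["intrinsics"]); z=d["depth"]; v,u=np.mgrid[:400,:640]
    P=np.stack([(u-K[0,2])/K[0,0]*z,(v-K[1,2])/K[1,1]*z,z],-1)
    return P@d["C"].T+d["c"]
def save(d,n): cv2.imwrite(f"pics/{n}.png",d["pixels"][:,:,::-1])
E
python3 - <<'E'
from h import *
np.set_printoptions(precision=1,suppress=True)
print(manip.get_obs())
ims=[]
for n in("top","side"):
    d=snap(n); print(n,d["c"],d["C"].round(2).tolist(),np.array(d["intrinsics"]).tolist()); X=cloud(d); ims.append(d["pixels"])
    np.savez(f"{n}.npz",X=X,px=d["pixels"])
    for t in ["tester","gauge_center","gauge_dial","pull_handle","pull_pointer","mark_line","tape_measure","screw_jar","multimeter","parts_tray"]:
        for s in manip.silhouettes(t,d)[:2]:
            m=s["region"]&(d["depth"]>0)
            if m.sum()<3: print(t,"small");continue
            P=X[m]; print(t,round(s["score"],2),np.array(s["uv"]),m.sum(),np.median(P,0),P.min(0),P.max(0))
cv2.imwrite("pics/a.png",np.vstack(ims)[:,:,::-1][:, :] if 0 else cv2.resize(np.vstack(ims)[:,:,::-1],(480,600)))
cv2.imwrite("pics/top.png",ims[0][:,:,::-1]);cv2.imwrite("pics/side.png",ims[1][:,:,::-1])
E
```

```text
{'time': 0.0, 'joint_pos': array([-76.7,   6.7,  82.6,   0. ,  90.8,  -2.2]), 'qvel': array([-0. ,  0.1,  0. ,  0.1, -0. , -0. ]), 'joint_efforts': array([  0. , -73.2, -63.2,   0. ,   0. ,  -0. ]), 'ee_pos': array([ 180.5, -650.2,  252.5]), 'tcp_rot': array([-92.9,  89.9, 102.6]), 'contact_force': array([-0.2,  0.2,  0.7]), 'ft_torque': array([-0.,  0.,  0.]), 'grip_width': 85.07581285786135}
top [ 474.9  -52.3 1052.9] [[0.02, -1.0, 0.08], [-1.0, -0.02, 0.02], [-0.02, -0.08, -1.0]] [[393.72133603816053, 0.0, 316.55607535557886], [0.0, 393.72133603816053, 200.72397746760896], [0.0, 0.0, 1.0]]
gauge_center 0.94 [207.4 215.1] 866 [518.7 251.8  56.4] [471.6 210.9  -4.9] [566.2 317.6  81.2]
gauge_dial 0.6 [206.  211.5] 826 [517.9 252.3  59.1] [474.2 212.8  -2.1] [564.  317.6  81.2]
pull_handle 0.65 [206.4 214.5] 787 [518.2 251.   60.3] [474.2 212.1  -2.1] [563.3 315.5  81.2]
pull_handle 0.57 [357.1 208.8] 397 [ 543.6 -132.8   37. ] [ 518.8 -164.2   15.2] [ 578.4 -104.6   87.1]
pull_pointer 0.72 [357.6 206. ] 399 [ 543.6 -134.5   37. ] [ 516.4 -164.2   19.3] [ 633.4 -104.6   87.1]
tape_me
[... 1427 characters left out ...]
] [570.6 443.9  79.3]
tape_measure 0.65 [254.8 170.4] 539 [378.6 147.5  40.2] [331.  136.3  -0.6] [419.2 296.3  64.6]
tape_measure 0.65 [396.2 168.9] 692 [767.3 106.9  55.6] [741.   95.5   3.5] [799.1 156.5  87.8]
screw_jar 0.65 [398.5 169.4] 758 [767.3 107.8  54.2] [741.   95.5  -1.5] [835.8 302.2  87.8]
screw_jar 0.62 [273.7 339. ] 1170 [ 449.3 -402.    21. ] [ 384.1 -420.8   -1.8] [ 580.6 -356.6   28.9]
multimeter 0.9 [368.2 151.9] 768 [715.1 274.2  30.8] [638.1 229.8   6.1] [791.3 339.4  41. ]
parts_tray 0.92 [400.7 329.8] 4404 [ 673.1 -388.1   17.1] [ 602.7 -476.7   -1.2] [ 754.8 -301.2   79.6]
parts_tray 0.28 [254.9 170. ] 563 [379.8 147.7  38.6] [336.4 136.3  -0.8] [422.1 230.9  64.6]
```

View pics/top.png

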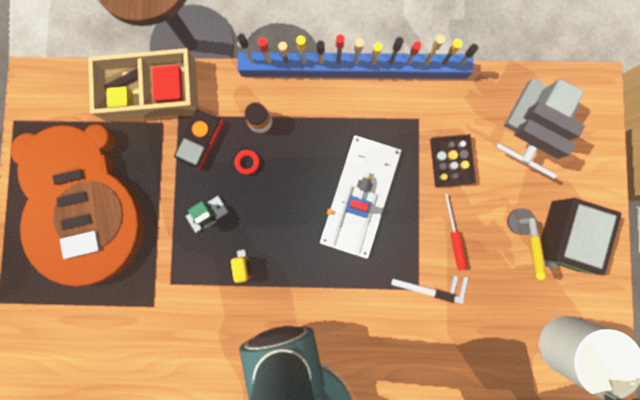

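View pics/side.png

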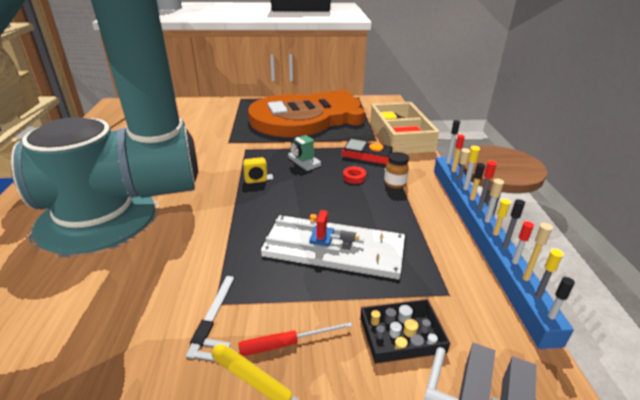

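Top view: tester centred near (360,197), handle (359,206), orange mark (331,211), pegs near (362,155) and (388,163); gauge at (207,214). The side view agrees. Now I'll fit the poses.

```bash
python3 - <<'E'
from h import *
np.set_printoptions(precision=1,suppress=True)
def rect(P,n):
    r=cv2.minAreaRect(P[:,:2].astype(np.float32)); print(n,len(P),np.array(r[0]),np.array(r[1]),round(r[2],1))
for n in("top","side"):
    f=np.load(n+".npz");X=f["X"];px=f["px"].astype(int);x,y,z=np.moveaxis(X,-1,0)
    def sel(a,b,c,d,e,g): return (x>a)&(x<b)&(y>c)&(y<d)&(z>e)&(z<g)
    print(n); rect(X[sel(400,760,-260,-30,14,24)],"plate")
    rect(X[sel(460,580,200,330,10,18)],"foot"); rect(X[sel(460,580,200,330,70,85)],"gtop");P=X[sel(460,580,200,330,70,85)];print(np.median(P,0)); rect(X[sel(460,580,200,330,30,66)],"gmid")
    rect(X[sel(500,600,-180,-90,78,92)],"handletop");print(np.median(X[sel(500,600,-180,-90,78,92)],0))
    m=(px[...,0]>190)&(px[...,1]>70)&(px[...,1]<150)&(px[...,2]<60)&sel(440,620,-180,-30,10,100)
    if m.sum(): print("orange",m.sum(),X[m].mean(0),X[m].min(0),X[m].max(0))
    # colours of gauge: green
    g=(px[...,1]>px[...,0]+25)&sel(460,580,200,330,20,85); print("green",g.sum(),X[g].mean(0),X[g].min(0),X[g].max(0))
t=cv2.imread("pics/top.png");s=cv2.imread("pics/side.png")
a=cv2.resize(t[190:240,180:235],(440,400),interpolation=2);b=cv2.resize(s[130:175,280:325],(400,400),interpolation=2)
cv2.imwrite("pics/g.png",np.hstack([a[:, :400],b]))
E
```

```text
top
plate 4445 [ 573.8 -143.3] [129.9 299.9] 73.1
foot 278 [518.7 265.1] [ 50.6 100.2] 33.5
gtop 332 [513.5 260.7] [57.6 44. ] 35.2
[517.  262.7  74.8]
gmid 118 [511.8 259.9] [56.7 44.1] 34.4
handletop 120 [ 544.5 -134.5] [43.4 17.6] 71.8
[ 544.  -134.3   83.1]
green 220 [523.7 267.   74.9] [491.7 236.2  67. ] [547.1 293.2  81.2]
side
plate 3984 [ 573.3 -143.5] [134.7 300.3] 73.3
foot 151 [517.4 263.5] [ 52.4 106.8] 35.8
gtop 137 [512.5 259.7] [57.6 43.7] 34.4
[516.1 258.6  75.5]
gmid 245 [509.6 245.9] [41.4 69.4] 79.9
handletop 115 [ 544.5 -136.8] [42.5 17.7] 72.9
[ 544.6 -140.5   83.8]
orange 12 [529.4 -68.1  30.2] [522.9 -71.6  22.7] [537.5 -61.   33.6]
green 274 [525.4 250.1  53.2] [490.1 230.3  20.1] [546.6 289.9  78. ]
```

View pics/g.png

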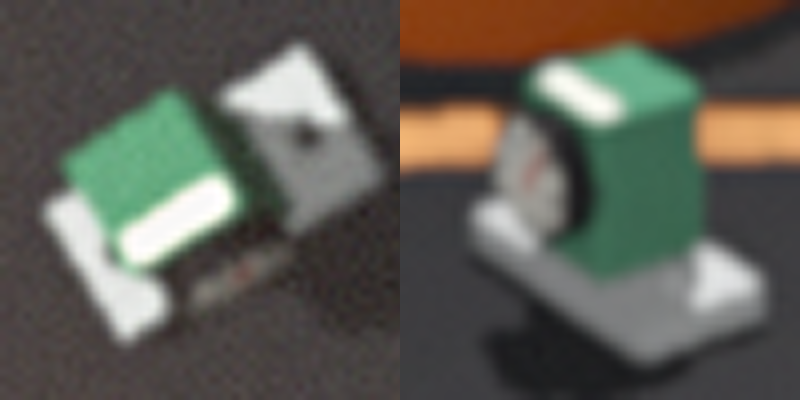

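The dial faces (-x,-y), so the gauge yaw is about +34.5° with its centre near (518.7,264.6). The tester yaw is about -16.9° with its centre at (573.6,-143.4), which puts the seat near (669.3,-172.5). Next I'll stop over the tester for a close wrist view.

```bash
cat >> h.py <<'E'
def plan(tgt,xyaw):
    """xyaw: world yaw of the part's x axis; tool y is to lie along part y (either way)"""
    p,r,o=pose(); t=r.T@(np.array(tgt,float)-p)/30
    a=np.degrees(np.arctan2(r[1,1],r[0,1]))
    s=[-( (xyaw+k-a+180)%360-180) for k in(90,-90)]
    print("pos",p.round(1),"yaw_y",round(a,2),"xdown",r[:,0].round(3),"F",o["contact_force"].round(1),"w",round(o["grip_width"],1),"t",round(o["time"],2),"j6",round(o["joint_pos"][5],1)); print("travel",t.round(3),"spin options",np.round(s,2))
E
python3 - <<'E'
from h import *
plan([560,-150,330],-16.9); plan([640,-150,330],-16.9)
print(np.round(manip.capture("wrist")["mount"],2).tolist())
E
```

```text
pos [ 180.5 -650.4  253.3] yaw_y -74.49 xdown [ 0. -0. -1.] F [-0.7  0.7 -0.5] w 85.6 t 1.1 j6 -2.2
travel [ -2.556 -12.69  -16.649] spin options [-147.59   32.41]
pos [ 180.5 -650.4  253.3] yaw_y -74.49 xdown [ 0. -0. -1.] F [-0.7  0.7 -0.5] w 85.6 t 1.1 j6 -2.2
travel [ -2.556 -11.977 -19.219] spin options [-147.59   32.41]
[[0.0, -0.27, 0.96, -120.95], [1.0, 0.0, -0.0, 0.73], [-0.0, 0.96, 0.27, -69.9], [0.0, 0.0, 0.0, 1.0]]
```

play_rows(hand=[1,1,1,1,1,1,1,1], travel=[[-0.3,-2,-2.5],[-0.3,-4,-5],[-0.3,-6,-8],[-0.3,-8,-11],[-0.3,-10,-14],[-0.3,-12,-17],[-0.3,-12.1,-18.6],[-0.3,-12.1,-18.6]], spin=[5,10,15,20,25,30,32.4,32.4])

```text
time: 2.15
ee_pos: [503.5, -267.5, 262.4]
tcp_rot: [164.0, 89.9, -32.9]
contact_force: [0.8, -0.6, -0.4]
grip_width: 85.6
```

play_rows(hand=[1,1,1], travel=[[0,0,0],[0,0,0],[0,0,0]], spin=[0,0,0])

```text
time: 2.52
ee_pos: [502.8, -268.4, 262.5]
tcp_rot: [151.5, 89.9, -45.5]
contact_force: [0.9, -0.8, 0.2]
grip_width: 85.7
```

```bash
python3 - <<'E'
from h import *
plan([620,-157,260],-16.9)
d=snap("wrist");save(d,"w1");X=cloud(d);np.savez("w1.npz",X=X,px=d["pixels"],C=d["C"],c=d["c"],K=d["intrinsics"])
x,y,z=np.moveaxis(X,-1,0)
P=X[(x>380)&(x<780)&(y>-280)&(y<-10)&(z>14)&(z<24)]
print(len(P),cv2.minAreaRect(P[:,:2].astype(np.float32)),np.median(P[:,2]))
E
```

```text
pos [ 502.8 -268.4  262.5] yaw_y -107.0 xdown [ 0.001 -0.001 -1.   ] F [ 0.9 -0.8  0.2] w 85.7 t 2.52 j6 76.3
travel [ 0.083 -4.693 -2.649] spin options [ 1.799e+02 -1.000e-01]
25536 ((565.697265625, -139.1722869873047), (134.07162475585938, 279.67266845703125), 73.15094757080078) 18.59408006699175
```

View pics/w1.png

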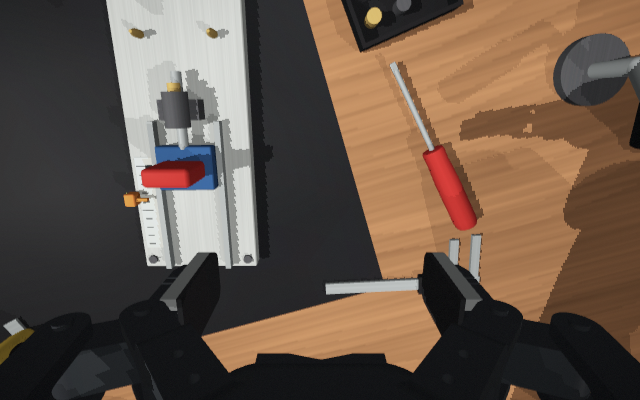

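The wrist view shows the pegs at (137,32) and (210,32), the orange mark at (130,199) and the handle at (172,176). The fingers sit low in the picture. I'll move to centre it.

play_rows(hand=[1,1,1,1,1], travel=[[0,-2,-1.2],[0,-4,-2.4],[0,-4.5,-2.7],[0,-4.5,-2.7],[0,-4.5,-2.7]], spin=[0,0,0,0,0])

```text
time: 3.2
ee_pos: [619.2, -164.1, 262.5]
tcp_rot: [140.0, 89.9, -57.1]
contact_force: [-0.2, -0.4, 0.8]
grip_width: 85.4
```

```bash
python3 - <<'E'
from h import *
np.set_printoptions(precision=1,suppress=True)
plan([518.7,264.6,130],34.5)
d=snap("wrist");save(d,"w2");X=cloud(d);px=d["pixels"].astype(int)
x,y,z=np.moveaxis(X,-1,0)
P=X[(x>380)&(x<780)&(y>-280)&(y<-10)&(z>14)&(z<24)]
r=cv2.minAreaRect(P[:,:2].astype(np.float32));print(r,np.median(P[:,2]))
c=np.array([573.6,-143.4]);a=np.radians(-16.85);A=np.array([[np.cos(a),np.sin(a)],[-np.sin(a),np.cos(a)]])
L=(X[...,:2]-c)@A.T
for s in(1,-1):
    m=(abs(L[...,0]-100)<15)&(abs(L[...,1]-36*s)<15)&(z>24)
    print("peg",m.sum(),X[m].max(0), X[m&(z>32)].mean(0),L[m&(z>32)].mean(0) if (m&(z>32)).any() else "")
o=(px[...,0]>150)&(px[...,1]>70)&(px[...,1]<170)&(px[...,2]<70)&(L[...,0]<0)&(L[...,0]>-150)&(abs(L[...,1])<100)
print("orange",o.sum(),L[o].mean(0),np.percentile(L[o],[2,98],axis=0).tolist(),np.percentile(z[o],[2,50,98]))
m=(z>78)&(z<92)&(abs(L[...,0]+30)<30)&(abs(L[...,1])<40); print("handle",m.sum(),L[m].mean(0),cv2.minAreaRect(L[m].astype(np.float32)))
K=np.array(d["intrinsics"])
def proj(q): 
    v=d["C"].T@(np.array(q)-d["c"]); return (K@v/v[2])[:2]
for l,zz in(([100,36],36),([100,-36],36),([-30,45],30)): print("pred px",l,proj([*(A.T@l+c),zz]))
u,v=proj([*(A.T@[-45,50]+c),30]).astype(int)
cv2.imwrite("pics/w2c.png",np.hstack([cv2.resize(d["pixels"][max(v-40,0):v+40,max(u-40,0):u+40,::-1],(400,400)),cv2.resize(d["pixels"][:, 100:500,::-1],(400,400))]))
print(u,v)
E
```

```text
pos [ 619.2 -164.1  262.5] yaw_y -107.07 xdown [ 0. -0. -1.] F [-0.2 -0.4  0.8] w 85.4 t 3.2 j6 90.0
travel [  4.4 -12.7   7.4] spin options [128.4 -51.6]
((575.2799072265625, -141.45394897460938), (134.61251831054688, 299.5672912597656), 73.19916534423828) 18.530293877429187
peg 54 [ 684.4 -135.    38. ] [ 680.4 -138.6   35. ] [100.8  35.5]
peg 50 [ 663.5 -203.    37.6] [ 660.1 -206.8   34.6] [101.2 -35.6]
orange 47 [-61.4  59.9] [[-69.95194899378684, 20.96356302241597], [-35.67166911436891, 70.29414319505489]] [27.7 31.8 81.4]
handle 808 [-27.1  -0. ] ((-28.446399688720703, 0.149688720703125), (18.0709171295166, 43.59745788574219), 0.46280011534690857)
pred px [100, 36] [277.3 120.8]
pred px [100, -36] [349.8 120.5]
pred px [-30, 45] [274.2 239.8]
270 252
```

View pics/w2c.png

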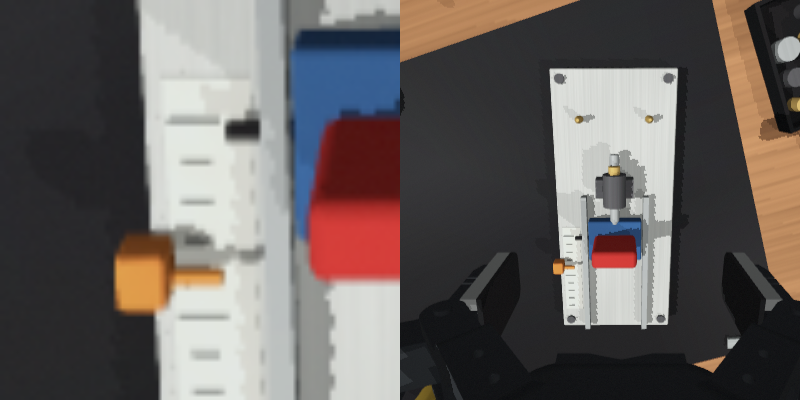

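The pegs agree with the prediction to about 1 px, so the seat is near (670.0,-172.7) with yaw -16.8°. Pointer is at about (279,238) and the mark tip at about (270,267). Next is the gauge.

play_rows(hand=[1,1,1,1,1,1,1,1], travel=[[0.3,-1.5,0.9],[0.6,-3,1.8],[1,-5,2.9],[1.5,-7,4.1],[2,-9,5.2],[2.7,-11,6.4],[3,-12.7,7.4],[3,-12.7,7.4]], spin=[-7,-14,-21,-28,-36,-44,-51.6,-51.6])

```text
time: 4.25
ee_pos: [517.9, 266.3, 171.9]
tcp_rot: [96.8, 89.9, -48.6]
contact_force: [0.4, -0.5, -0.8]
grip_width: 85.1
```

play_rows(hand=[1,1,1], travel=[[0,0,0],[0,0,0],[0,0,0]], spin=[0,0,0])

```text
time: 4.62
ee_pos: [518.4, 265.1, 172.3]
tcp_rot: [121.2, 89.9, -24.3]
contact_force: [0.1, -1.0, -0.3]
grip_width: 85.8
```

```bash
cat > g.py <<'E'
from h import *
np.set_printoptions(precision=1,suppress=True)
plan([518.7,264.6,150],34.5)
d=snap("wrist");X=cloud(d);save(d,"w3");x,y,z=np.moveaxis(X,-1,0)
def sel(e,g): return (x>450)&(x<590)&(y>190)&(y<340)&(z>e)&(z<g)
for n,e,g in(("top",70,85),("foot",9,20)):
    P=X[sel(e,g)]; print(n,len(P),cv2.minAreaRect(P[:,:2].astype(np.float32)),np.median(P,0))
E
python3 g.py
```

```text
pos [518.4 265.1 172.3] yaw_y -55.45 xdown [ 0. -0. -1.] F [ 0.1 -1.  -0.3] w 85.8 t 4.62 j6 80.1
travel [0.7 0.  0. ] spin options [-179.9    0.1]
top 4555 ((514.572021484375, 261.46392822265625), (57.53402328491211, 44.11164855957031), 33.894203186035156) [519.5 264.2  76.2]
foot 3426 ((519.816162109375, 265.06298828125), (50.562191009521484, 100.10823822021484), 33.549903869628906) [525.2 277.5  14.3]
```

play_rows(hand=[1,1,1,1,-1,-1,-1,-1], travel=[[1.5,0.03,-0.04],[3,0.03,-0.04],[3.9,0.03,-0.04],[3.9,0.03,-0.04],[3.9,0.03,-0.04],[3.9,0.03,-0.04],[3.9,0.03,-0.04],[3.9,0.03,-0.04]], spin=[0.8,0.8,0.8,0.8,0.8,0.8,0.8,0.8], grip_force=50)

```text
time: 5.68
ee_pos: [520.8, 265.4, 56.9]
tcp_rot: [150.8, 89.8, 4.5]
contact_force: [-0.1, -0.7, 7.7]
grip_width: 43.3
```

play_rows(hand=[-1,-1,-1,-1], travel=[[0,0,0],[0,0,0],[0,0,0],[0,0,0]], spin=[0,0,0,0])

```text
time: 6.18
ee_pos: [520.7, 265.4, 56.9]
tcp_rot: [150.0, 89.8, 3.8]
contact_force: [-2.3, -0.2, -0.6]
grip_width: 44.0
```

```bash
cat > inhand.py <<'E'
from h import *
np.set_printoptions(precision=2,suppress=True)
def inhand():
    p,r,o=pose(); d=snap("wrist"); X=(cloud(d)-p)@r   # tool coords
    return d,X,p,o
d,X,p,o=inhand(); print(p,o["grip_width"],o["contact_force"])
save(d,"w4")
t=X[...,0];y=X[...,1];z=X[...,2]
# gauge in hand in tool frame: tool x down
m=(abs(y)<60)&(abs(z)<60)&(d["depth"]>0)
foot=m&(t>25)&(t<60)&(z>-50)&(z<50); 
h,e=np.histogram(t[m],bins=np.arange(-40,80,2)); print([(int(a),int(b)) for a,b in zip(e,h) if b>50])
E
python3 inhand.py
```

```text
[520.75 265.39  56.93] 43.98087927265153 [-2.27 -0.17 -0.64]
[(-40, 1265), (-38, 3137), (-36, 2927), (-34, 1673), (-32, 906), (-30, 640), (-28, 674), (-26, 454), (-24, 286), (-22, 2152), (-20, 10504), (-18, 1341), (-16, 428), (-14, 370), (-12, 386), (-10, 410), (-8, 382), (-6, 355), (-4, 327), (-2, 355), (0, 291), (2, 297), (4, 281), (6, 271), (8, 254), (10, 238), (12, 213), (14, 165), (16, 156), (18, 139), (20, 139), (22, 141), (24, 124), (26, 116), (28, 119), (30, 110), (32, 124), (34, 106), (36, 96), (40, 976), (42, 4732), (44, 347), (46, 228), (48, 237), (50, 230), (52, 258), (54, 11189), (56, 7202)]
```

View pics/w4.png

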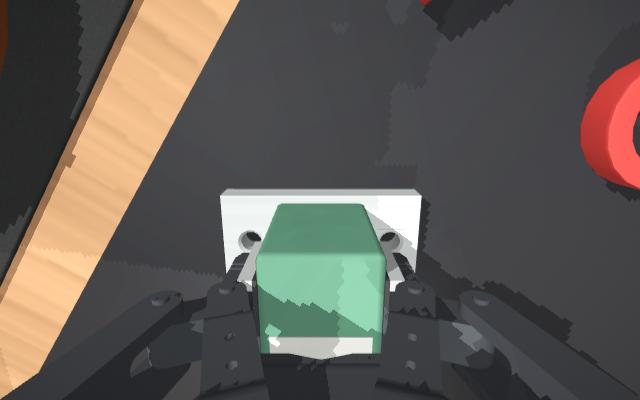

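Gripped, with both foot holes visible at (250,240) and (390,240). I'll lift it and measure the in-hand offset.

play_rows(hand=[-1,-1,-1,-1,-1], travel=[[-0.5,0,0],[-1.5,0,0],[-2.5,0,0],[-3,0,0],[-3,0,0]], spin=[0,0,0,0,0])

```text
time: 6.85
ee_pos: [520.7, 265.5, 147.8]
tcp_rot: [156.7, 89.7, 10.4]
contact_force: [-0.4, 0.1, -4.8]
grip_width: 43.4
```

```bash
cat > ih2.py <<'E'
from inhand import *
for n,a,b in(("foot",38,47),("top",-23,-17)):
    k=(t>a)&(t<b)&(abs(y)<60)&(z<45)&(z>-45)&(d["depth"]>0)
    print(n,k.sum(),"med t",np.median(t[k]),"z0.3%",np.percentile(z[k],[0.3,1,3,97,99]),"y",np.percentile(y[k],[.5,99.5]))
# yaw: fit foot back edge
k=(t>38)&(t<47)&(abs(y)<60)&(z<45)
ys=np.arange(-44,45,4);e=[z[k&(abs(y-q)<2)].min() for q in ys];f=np.polyfit(ys,e,1,w=None);print("edge slope deg",np.degrees(np.arctan(f[0])),"z at 0",f[1],np.round(e,1))
k=(t>-23)&(t<-17)&(abs(y)<22)&(z<45)
ys=np.arange(-18,19,4);e=[z[k&(abs(y-q)<2)].min() for q in ys];print("block back",np.round(e,1))
plan([670,-172.7,150],-16.8)
E
python3 ih2.py
```

```text
[520.73 265.48 147.84] 43.42332842684471 [-0.43  0.14 -4.82]
[(-40, 1268), (-38, 3152), (-36, 2924), (-34, 1650), (-32, 891), (-30, 679), (-28, 654), (-26, 448), (-24, 282), (-22, 2069), (-20, 10553), (-18, 1380), (-16, 431), (-14, 384), (-12, 388), (-10, 396), (-8, 387), (-6, 378), (-4, 321), (-2, 317), (0, 303), (2, 309), (4, 271), (6, 280), (8, 251), (10, 249), (12, 202), (14, 163), (16, 153), (18, 144), (20, 142), (22, 137), (24, 114), (26, 134), (28, 119), (30, 110), (32, 109), (34, 103), (36, 108), (38, 76), (40, 947), (42, 4711), (44, 348), (46, 260), (48, 229), (50, 233), (52, 226), (54, 213), (56, 68)]
foot 6205 med t 42.66699962623075 z0.3% [-24.36 -24.28 -24.15   8.75  13.04] y [-49.25  50.39]
top 13721 med t -19.365699305948993 z0.3% [-21.39 -20.98 -20.41  15.5   16.83] y [-27.19  29.05]
edge slope deg 0.03492562279395527 z at 0 -24.390719934791967 [-24.5 -24.5 -24.4 -24.6 -24.4 -24.4 -24.4 -24.3 -24.4 -24.4 -24.3 -24.4
 -24.4 -24.3 -24.3 -24.3 -24.3 -24.5 -24.5 -24.3 -24.4 -24.5 -24.4]
block back [-21.6 -21.7 -21.9 -21.8 -21.6 -21.8 -21.6 -21.7 -21.8 -21.8]
pos [520.3 265.3 146.6] yaw_y -56.24 xdown [ 0.  0. -1.] F [-0.2  0.6 -5. ] w 43.2 t 6.9 j6 80.8
travel [-0.1  14.91  3.97] spin options [-129.44   50.56]
```

play_rows(hand=[-1,-1,-1,-1,-1,-1,-1,-1], travel=[[-0.4,1.3,0.5],[-0.6,2.8,1.1],[-0.6,4.5,1.7],[-0.6,6.3,2.4],[-0.6,8.1,3.1],[-0.6,9.9,3.8],[-0.6,11.7,4.5],[-0.6,13.4,5.2]], spin=[6,13,20,27,34,41,47,50.6])

```text
time: 7.9
ee_pos: [613.7, -157.5, 163.0]
tcp_rot: [-130.3, 89.9, 32.7]
contact_force: [1.6, 1.3, -3.9]
grip_width: 43.5
```

play_rows(hand=[-1,-1,-1,-1], travel=[[0,0,0],[0,0,0],[0,0,0],[0,0,0]], spin=[0,0,0,0])

```text
time: 8.4
ee_pos: [613.6, -156.5, 163.0]
tcp_rot: [-130.0, 89.9, 33.1]
contact_force: [-0.4, 0.2, -3.6]
grip_width: 43.7
```

```bash
cat > peg.py <<'E'
from ih2 import *
W=cloud(d); c=np.array([574.3,-143.7]);a=np.radians(-16.8);A=np.array([[np.cos(a),np.sin(a)],[-np.sin(a),np.cos(a)]])
L=(W[...,:2]-c)@A.T; zz=W[...,2]; q=[]
for s in(1,-1):
    k=(abs(L[...,0]-100)<14)&(abs(L[...,1]-36*s)<14)&(zz>22)&(zz<45)
    kt=k&(zz>33); print("peg",k.sum(),kt.sum(),"zmax",zz[k].max(),"top",W[kt].mean(0) if kt.any() else "", "tool", X[kt].mean(0)); q.append(W[kt].mean(0))
    v,u=np.nonzero(k);print("px",u.mean(),v.mean())
q=np.array(q);print("mid",q.mean(0),"dir",np.degrees(np.arctan2(*(q[0]-q[1])[[1,0]]))-90,"dist",np.linalg.norm((q[0]-q[1])[:2]))
E
python3 peg.py
```

```text
[ 613.65 -156.48  163.04] 43.702199159611546 [-0.35  0.16 -3.62]
[(-40, 1296), (-38, 3183), (-36, 2909), (-34, 1565), (-32, 901), (-30, 676), (-28, 642), (-26, 444), (-24, 275), (-22, 2489), (-20, 10236), (-18, 1297), (-16, 414), (-14, 384), (-12, 391), (-10, 394), (-8, 390), (-6, 361), (-4, 330), (-2, 333), (0, 287), (2, 313), (4, 284), (6, 268), (8, 245), (10, 247), (12, 200), (14, 185), (16, 133), (18, 150), (20, 127), (22, 137), (24, 135), (26, 113), (28, 122), (30, 125), (32, 108), (34, 99), (36, 114), (38, 84), (40, 1061), (42, 4611), (44, 330), (46, 245), (48, 241), (50, 236), (52, 212), (54, 227), (56, 58)]
foot 6197 med t 42.60533230049555 z0.3% [-24.77 -24.69 -24.55   8.47  12.62] y [-49.6   49.97]
top 13779 med t -19.41991806963969 z0.3% [-21.79 -21.47 -20.91  15.02  16.29] y [-27.53  28.9 ]
edge slope deg 0.02962856444744886 z at 0 -24.807601394871092 [-24.8 -24.8 -24.9 -24.8 -24.9 -24.7 -24.8 -24.8 -24.9 -25.  -24.8 -24.8
 -24.7 -24.8 -24.7 -24.7 -24.8 -24.8 -24.8 -24.9 -24.8 -24.8 -24.8]
block back [-22.2 -21.8 -22.5 -22.2 -22.  -22.1 -22.2 -22.2 -21.9 -22.2]
pos [ 613.7 -156.7  163.2] yaw_y -106.94 xdown [ 0.  0. -1.] F [-0.3 -0.3 -4.2] w 43.6 t 8.45 j6 90.3
travel [ 0.44 -0.04 -1.95] spin options [179.86  -0.14]
peg 107 42 zmax 37.300884045276405 top [ 680.57 -138.57   35.19] tool [127.96 -36.47 -58.67]
px 270.196261682243 116.07476635514018
peg 106 40 zmax 37.49717161854568 top [ 660.16 -206.72   35.21] tool [127.85  34.67 -58.99]
px 368.12264150943395 115.98113207547169
mid [ 670.36 -172.65   35.2 ] dir -16.669576573231282 dist 71.14628614364445
```

play_rows(hand=[-1,-1,-1,-1,-1,-1,-1], travel=[[0,-0.04,-1],[0,-0.04,-1.97],[0.7,-0.04,-1.97],[1.4,-0.04,-1.97],[2,-0.04,-1.97],[2,-0.04,-1.97],[2,-0.04,-1.97]], spin=[-0.1,-0.1,-0.1,-0.1,-0.1,-0.1,-0.1])

```text
time: 9.32
ee_pos: [670.8, -172.7, 103.9]
tcp_rot: [-148.3, 89.9, 14.8]
contact_force: [0.5, -0.7, -4.3]
grip_width: 43.7
```

```bash
python3 - <<'E'
from h import *
plan([670.36,-172.5,75],-16.8)
d=snap("wrist");cv2.imwrite("pics/w5.png",d["pixels"][100:400,120:520,::-1])
E
```

```text
pos [ 670.8 -172.7  103.9] yaw_y -106.84 xdown [ 0.002  0.001 -1.   ] F [ 0.5 -0.7 -4.3] w 43.7 t 9.32 j6 90.3
travel [ 0.965 -0.001  0.017] spin options [ 1.7996e+02 -4.0000e-02]
```

View pics/w5.png

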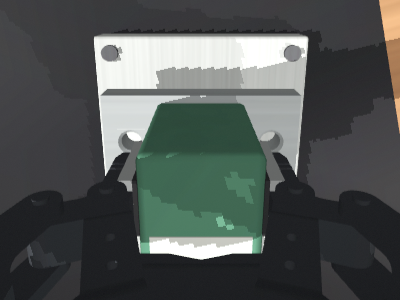

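The gauge is over the seat, square to the plate, with both holes showing clear of the fingers. I'll lower it slowly.

play_rows(hand=[-1,-1,-1,-1,-1,-1,-1,-1], travel=[[0.15,0,0.01],[0.3,0,0.01],[0.4,0,0.01],[0.5,0,0.01],[0.6,0,0.01],[0.7,0,0.01],[0.8,0,0.01],[0.8,0,0.01]], spin=[0,0,0,0,0,0,0,0])

```text
time: 10.38
ee_pos: [670.6, -172.6, 80.0]
tcp_rot: [-150.4, 89.9, 12.8]
contact_force: [-0.6, -0.2, -3.3]
grip_width: 43.5
```

play_rows(hand=[-1,-1,-1], travel=[[0.1,0,0],[0.15,0,0],[0.15,0,0]], spin=[0,0,0])

```text
time: 10.75
ee_pos: [670.6, -172.6, 75.3]
tcp_rot: [-147.1, 89.9, 16.0]
contact_force: [0.6, -0.4, -5.0]
grip_width: 43.3
```

play_rows(hand=[-1,-1,-1], travel=[[0.04,0,0],[0.05,0,0],[0.05,0,0]], spin=[0,0,0])

```text
time: 11.12
ee_pos: [670.8, -172.6, 75.0]
tcp_rot: [-157.7, 89.8, 5.4]
contact_force: [-3.7, 2.0, 5.1]
grip_width: 43.4
```

play_rows(hand=[-0.2,0.2,0.6,1,1,1], travel=[[0,0,0],[0,0,0],[0,0,0],[0,0,0],[0,0,0],[0,0,0]], spin=[0,0,0,0,0,0])

```text
time: 11.88
ee_pos: [670.8, -172.6, 75.0]
tcp_rot: [-157.6, 89.8, 5.5]
contact_force: [-0.5, 0.6, 0.4]
grip_width: 85.5
```

play_rows(hand=[1,1,1,1,1,1], travel=[[-0.5,0,0],[-1.5,0,0],[-3,0,0],[-4,0,0],[-4,0,0],[-4,0,0]], spin=[0,0,0,0,0,0])

```text
time: 12.62
ee_pos: [670.3, -172.6, 194.9]
tcp_rot: [-156.7, 89.8, 6.4]
contact_force: [0.3, 0.6, -0.1]
grip_width: 85.3
```

```bash
python3 - <<'E'
from h import *
np.set_printoptions(precision=2,suppress=True)
plan([545,-135,200],-16.8)
d=snap("wrist");save(d,"w6");W=cloud(d)
c=np.array([574.6,-143.8]);a=np.radians(-16.8);A=np.array([[np.cos(a),np.sin(a)],[-np.sin(a),np.cos(a)]])
L=(W[...,:2]-c)@A.T; z=W[...,2]
for n,lo,hi in(("top",88,100),("foot",28,38),("plate",14,24)):
    k=(L[...,0]>50)&(L[...,0]<160)&(abs(L[...,1])<70)&(z>lo)&(z<hi)
    if n=="top": k&=(abs(L[...,0]-95)<40)&(abs(L[...,1])<30)
    print(n,k.sum(),np.median(z[k]),cv2.minAreaRect(L[k].astype(np.float32)),L[k].min(0),L[k].max(0))
for n in("side","top"):
    e=snap(n);X=cloud(e);l=(X[...,:2]-c)@A.T;k=(abs(l[...,0]-95)<40)&(abs(l[...,1])<30)&(X[...,2]>80);print(n,k.sum(),np.median(X[k][:,2]),l[k].min(0),l[k].max(0))
E
```

```text
pos [ 670.3 -172.6  194.9] yaw_y -106.84 xdown [ 0.  0. -1.] F [ 0.3  0.6 -0.1] w 85.3 t 12.62 j6 90.3
travel [-0.18  0.01  4.36] spin options [179.96  -0.04]
top 4387 94.2402929959639 ((93.50090789794922, 0.10301589965820312), (57.793243408203125, 44.12482833862305), 0.1580163985490799) [ 64.59 -21.89] [122.44  22.21]
foot 3452 32.4089367013533 ((100.08351135253906, 0.2791252136230469), (100.10807037353516, 50.36357879638672), 89.91769409179688) [ 74.83 -49.79] [125.23  50.34]
plate 7761 18.441897525312697 ((99.91035461425781, 0.16463470458984375), (99.79236602783203, 130.22694396972656), 0.012877121567726135) [ 50.   -64.96] [149.8   65.28]
side 1535 323.5465896992896 [ 55.1 -30. ] [134.97  29.95]
top 3156 501.32753400966374 [ 55.01 -30.  ] [134.93  30.  ]
```

View pics/w6.png

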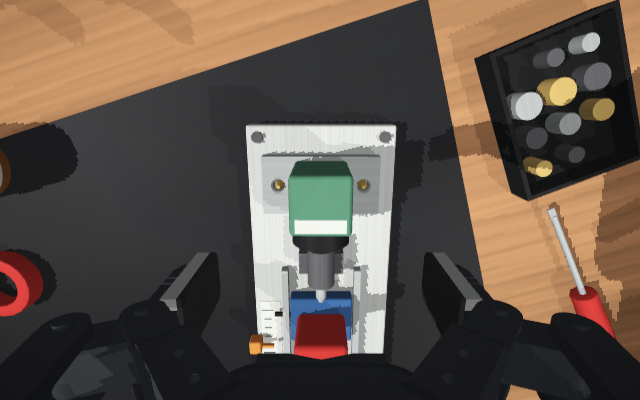

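The gauge is fully down: both peg tips show in the holes at (278,185) and (363,185), the foot top is 14 mm above the plate, and the centre is within 0.5 mm. Next I'll hover over the handle and measure pointer to mark.

play_rows(hand=[1,1,1,1,1,1], travel=[[0,0,1.5],[0,0,3],[0,0,4.3],[0,0,4.33],[0,0,4.33],[0,0,4.33]], spin=[0,0,0,0,0,0])

```text
time: 13.52
ee_pos: [546.3, -135.1, 193.4]
tcp_rot: [-119.7, 89.9, 43.5]
contact_force: [0.2, -0.4, -0.6]
grip_width: 85.6
```

```bash
cat > mk.py <<'E'
from h import *
np.set_printoptions(precision=2,suppress=True)
plan([545.95,-135,69],-16.8)
d=snap("wrist");W=cloud(d);px=d["pixels"].astype(int)
c=np.array([574.6,-143.8]);a=np.radians(-16.8);A=np.array([[np.cos(a),np.sin(a)],[-np.sin(a),np.cos(a)]])
L=(W[...,:2]-c)@A.T; z=W[...,2]
K=np.array(d["intrinsics"])
def proj(l,zz):
    v=d["C"].T@(np.array([*(A.T@np.array(l,float)+c),zz])-d["c"]); return (K@v/v[2])[:2]
hm=(z>78)&(z<92)&(L[...,0]<0)&(L[...,0]>-140)&(abs(L[...,1])<40)
if hm.sum(): print("handle",hm.sum(),cv2.minAreaRect(L[hm].astype(np.float32)))
roi=(L[...,0]<-10)&(L[...,0]>-120)&(z<60)&(z>10)
o=roi&(px[...,0]>px[...,2]+70)&(px[...,1]>px[...,2]+25)&(L[...,1]>35)
print("orange L,z"); 
for lo,hi in((35,46),(46,50),(50,55),(55,60),(60,75)):
    k=o&(L[...,1]>lo)&(L[...,1]<=hi)
    if k.any(): print(lo,k.sum(),L[k].mean(0),L[k].min(0),L[k].max(0),z[k].mean(),z[k].max())
b=roi&(px.max(-1)<60)&(L[...,1]>34)&(L[...,1]<52)&(z>22)
if b.any(): print("black",b.sum(),L[b].mean(0),L[b].min(0),L[b].max(0),z[b].mean())
u,v=proj([-60,48],30).astype(int);u0,v0=max(u-40,0),min(max(v-30,0),340)
print(u0,v0);cv2.imwrite("pics/mk.png",cv2.resize(d["pixels"][v0:v0+60,u0:u0+80,::-1],(640,480),interpolation=cv2.INTER_NEAREST))
E
python3 mk.py
```

```text
pos [ 546.3 -135.1  193.4] yaw_y -106.85 xdown [ 0.  0. -1.] F [ 0.2 -0.4 -0.6] w 85.6 t 13.53 j6 90.3
travel [4.15 0.01 0.02] spin options [179.95  -0.05]
handle 1501 ((-29.439903259277344, 0.11328125), (43.90240478515625, 17.145885467529297), 89.85868072509766)
orange L,z
46 12 [-64.93  48.58] [-66.61  47.64] [-63.55  49.67] 28.948018061143227 30.81558304319418
50 23 [-65.02  52.49] [-66.65  50.24] [-63.79  54.83] 28.89750457175052 30.77497178083854
55 48 [-64.39  58.54] [-69.84  55.01] [-58.79  59.95] 29.27356072533948 32.82861511309051
60 226 [-63.69  65.21] [-71.97  60.07] [-58.06  71.25] 31.139057872320578 34.1099489984212
black 28 [-29.35  40.88] [-31.02  37.64] [-28.09  44.66] 27.434995681848616
226 188
```

View pics/mk.png

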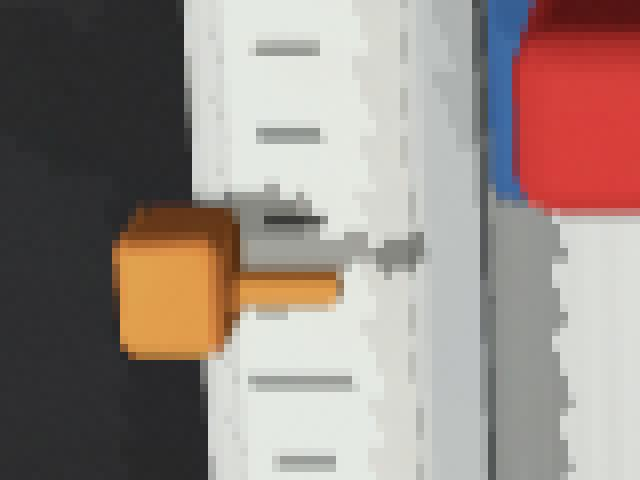

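The flag tip is at -65.0 and the pointer at -29.4 along the tester's x, so the pull is about 35.6 mm. I'll grip the handle by its y sides.

play_rows(hand=[1,1,1,1,1,-1,-1,-1], travel=[[1.2,0,0.02],[2.5,0,0.02],[3.6,0,0.02],[4.1,0,0.02],[4.1,0,0.02],[4.1,0,0.02],[4.1,0,0.02],[4.1,0,0.02]], spin=[0,0,0,0,0,0,0,0], grip_force=90)

```text
time: 14.58
ee_pos: [546.3, -135.0, 71.7]
tcp_rot: [-151.8, 89.9, 11.3]
contact_force: [-0.8, -0.0, 7.2]
grip_width: 42.9
```

play_rows(hand=[-1,-1,-1], travel=[[0,0,0],[0,0,0],[0,0,0]], spin=[0,0,0])

```text
time: 14.95
ee_pos: [546.3, -134.9, 71.8]
tcp_rot: [-150.9, 89.9, 12.2]
contact_force: [-0.2, -0.5, -1.5]
grip_width: 42.6
```

```bash
python3 mk.py
```

```text
pos [ 546.3 -134.9   71.8] yaw_y -106.84 xdown [ 0.  0. -1.] F [-0.2 -0.5 -1.5] w 42.6 t 14.95 j6 90.3
travel [0.09 0.01 0.01] spin options [179.96  -0.04]
handle 7501 ((-28.539901733398438, -0.0148162841796875), (23.420820236206055, 70.46977996826172), 0.29473745822906494)
orange L,z
55 1 [-58.12  59.76] [-58.12  59.76] [-58.12  59.76] 21.730347791119613 21.730347791119613
60 277 [-58.91  65.53] [-61.8   60.18] [-57.45  70.52] 28.376526442214548 33.629939787573164
black 111 [-29.39  41.03] [-31.73  37.38] [-27.63  44.87] 27.238389165530137
191 264
```

play_rows(hand=[-1,-1,-1,-1,-1,-1,-1,-1], travel=[[0,0,0.2],[0,0,0.4],[0,0,0.6],[0,0,0.8],[0,0,1.0],[0,0,1.15],[0,0,1.19],[0,0,1.19]], spin=[0,0,0,0,0,0,0,0])

```text
time: 16.0
ee_pos: [512.5, -124.7, 71.8]
tcp_rot: [-163.2, 89.8, -0.1]
contact_force: [7.8, -3.0, -7.4]
grip_width: 42.9
```

play_rows(hand=[-1,-1,-1], travel=[[0,0,0],[0,0,0],[0,0,0]], spin=[0,0,0])

```text
time: 16.38
ee_pos: [513.0, -124.9, 71.8]
tcp_rot: [-168.3, 89.7, -5.1]
contact_force: [9.8, -2.6, -7.8]
grip_width: 43.2
```

```bash
python3 mk.py; python3 - <<'E'
from h import *
d=snap("side");cv2.imwrite("pics/s2.png",cv2.resize(d["pixels"][190:290,250:410,::-1],(800,500),interpolation=2))
E
```

```text
pos [ 513.  -124.9   71.8] yaw_y -106.85 xdown [ 0.01 -0.   -1.  ] F [ 9.8 -2.6 -7.8] w 43.2 t 16.38 j6 90.3
travel [ 0.1   0.01 -1.15] spin options [179.95  -0.05]
handle 7557 ((-63.6463737487793, 0.18683242797851562), (70.48455810546875, 24.141183853149414), 89.99356842041016)
orange L,z
46 54 [-64.78  48.35] [-66.47  46.81] [-63.49  49.93] 28.582844313400958 30.325628361566913
50 74 [-64.62  52.49] [-66.59  50.03] [-63.45  54.93] 28.922031677091557 31.52668913858207
55 195 [-64.5   58.61] [-70.96  55.18] [-58.71  60.  ] 29.000829577112142 33.5012291359198
60 642 [-63.29  64.96] [-71.89  60.02] [-57.76  70.73] 30.95649180916947 34.30995505578781
black 105 [-64.08  41.12] [-66.36  37.54] [-62.4   45.08] 27.203153405029045
186 203
```

View pics/mk.png

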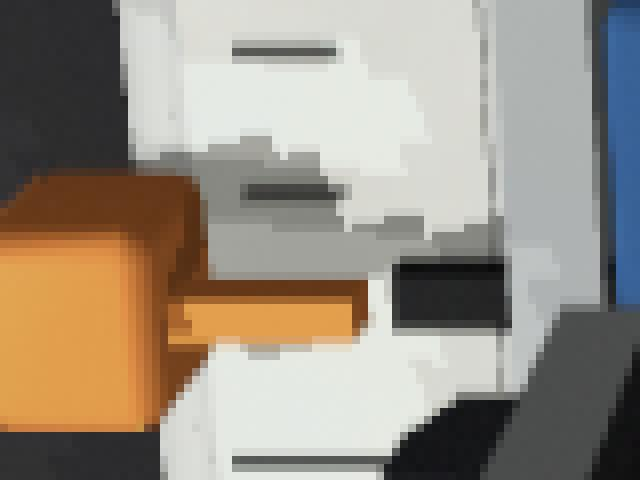

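Pointer at -64.1 against mark at -64.7, so it is about 0.6–1 mm short. I'll nudge it and hold.

play_rows(hand=[-1,-1,-1,-1,-1,-1,-1,-1], travel=[[0,0,0.04],[0,0,0.05],[0,0,0.05],[0,0,0.05],[0,0,0.05],[0,0,0.05],[0,0,0.05],[0,0,0.05]], spin=[0,0,0,0,0,0,0,0])

```text
time: 17.48
ee_pos: [511.9, -124.5, 71.8]
tcp_rot: [-170.5, 89.6, -7.3]
contact_force: [9.2, -1.6, -8.1]
grip_width: 42.7
```

```bash
python3 mk.py; python3 - <<'E'
from h import *
d=snap("wrist");W=cloud(d)
c=np.array([574.6,-143.8]);a=np.radians(-16.8);A=np.array([[np.cos(a),np.sin(a)],[-np.sin(a),np.cos(a)]])
L=(W[...,:2]-c)@A.T; z=W[...,2]
for n,lo,hi in(("top",88,100),("foot",28,38)):
    k=(L[...,0]>60)&(L[...,0]<140)&(abs(L[...,1])<(30 if n=="top" else 60))&(z>lo)&(z<hi)
    if k.sum()>10: print(n,k.sum(),np.median(z[k]),cv2.minAreaRect(L[k].astype(np.float32)))
save(d,"w8")
E
```

```text
pos [ 511.9 -124.5   71.8] yaw_y -106.85 xdown [ 0.01 -0.   -1.  ] F [ 9.2 -1.6 -8.1] w 42.7 t 17.48 j6 90.3
travel [ 0.1   0.01 -1.19] spin options [179.95  -0.05]
handle 7510 ((-64.67491149902344, -0.039531707763671875), (23.4279842376709, 69.87944030761719), 0.021425649523735046)
orange L,z
46 49 [-64.79  48.29] [-66.42  46.78] [-63.44  49.96] 28.91040069501013 30.82765199173207
50 67 [-64.83  52.59] [-66.68  50.01] [-63.5   54.96] 28.894243967517856 30.431867229927803
55 190 [-64.45  58.66] [-71.38  55.03] [-58.75  60.  ] 29.023663631852898 33.29898643984714
60 643 [-63.31  64.91] [-71.92  60.  ] [-57.78  70.85] 30.95424005879261 34.25909445326275
black 101 [-65.1   41.17] [-67.26  37.43] [-63.07  44.97] 27.214547049583317
186 201
```

View pics/w8.png

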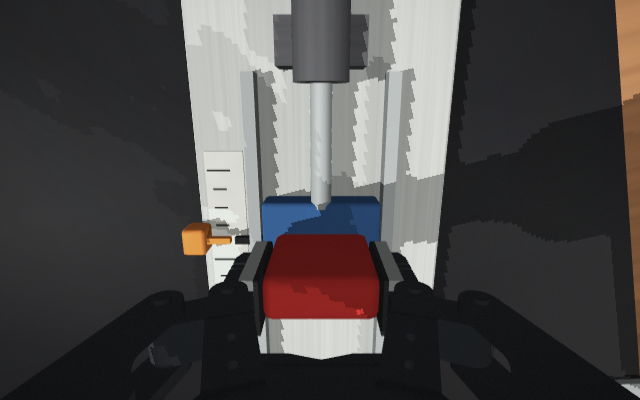

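The pointer is level with the flag ((243,240) and (230,241)), 0.3 mm apart. I'll check the gauge from the side camera and hand in if it agrees.

```bash
python3 - <<'E'
from h import *
c=np.array([574.6,-143.8]);a=np.radians(-16.8);A=np.array([[np.cos(a),np.sin(a)],[-np.sin(a),np.cos(a)]])
d=snap("side");W=cloud(d);L=(W[...,:2]-c)@A.T;z=W[...,2];px=d["pixels"].astype(int)
g=(px[...,1]>px[...,0]+20)&(abs(L[...,0]-95)<50)&(abs(L[...,1])<60)&(z>25)&(z<110)
k=g&(z>88); print(g.sum(),k.sum(),np.median(z[k]),np.percentile(L[k],[1,99],axis=0))
p,r,o=pose();print(p,o["contact_force"],o["grip_width"],o["time"])
ok=k.sum()>10 and abs(np.median(z[k])-94)<3 and abs(np.percentile(L[k][:,0],[1,99]).max()-122)<5
print(ok)
if ok: print(manip.sign_off())
E
```

```text
648 238 94.2192814176152 [[ 75.28073241 -22.8613631 ]
 [120.56677607  19.79072166]]
[ 511.89120487 -124.5584138    71.82875938] [ 8.36966139 -2.21095512 -7.76779523] 42.898191007260394 17.625
True
the job is handed in; nothing more can be done
None
```

I fitted the gauge onto the two pegs and released it, pulled the handle to the mark, and handed the job in still holding it, at 17.6 s. No verdict comes back, so these are my own last checks.

- **Gauge:** Right after release, the top of its foot was 14 mm above the plate, so it is fully down. Its centre was within about 0.5 mm of the seat and the yaw error about 0.1°. The dial faces the handle and both peg tips showed in the holes. A side-camera check just before hand-in still put its top at 94.2 mm, as it should be.
- **Handle:** The pointer was about 0.3 mm from the mark along the tester's x (-65.1 mm against -64.8 mm). The arm was steady, holding a pull of about 9 N with a 90 N grip setting.
- **Bystanders:** I did not touch any knowingly, but I did not re-measure their positions at the end.

No check failed. After release, two height readings from the side and top cameras came out wrong. Something in front of the gauge, most likely the arm, got into their region, so I ignored them and used the wrist camera.

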